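# Count to the third gap and push the brush case in

### The job

With closed fingers, run a fingertip along the tops of the wooden rack's dividers from the end nearest the toothbrush glass, touching the first (the end board), second and third in turn, so as to count off to the third gap, which lies just past the third divider. Then push the grey brush case lying in front along the ledge and into that third gap, lengthwise, until it is fully home against the rack's back wall, and move clear. Only push the case, never lift it or tip it up, and leave the other toiletries where they are.

Things in the scene. Friction and masses are not known exactly. Their poses are not given: they have to be found in the camera images.
- rack: Fixed pale wood rack, 90 mm deep (x), 308 long (y), 40 high. Origin: centre of its footprint on the ledge; x away from the robot, y to the robot's left (yaw within 0.2 rad), z up. 7 dividers 8 mm thick, 50 mm apart, make 6 gaps 42 mm clear, no floor, centred at y = 125, 75, 25, -25, -75, -125 mm, open at the front (x = -45), shut by a back wall whose inner face is at x = +37 mm.
- divider1: Divider 1 of the rack, numbered from the left (+y) end: an upright wooden board 8 mm thick, 40 mm high, with a rounded top (radius 4 mm) and rounded front edge. Rigid and fixed. Origin: on the ledge, at the rack's x = 0 and y = 150 mm; axes as the rack's. It is an outer end board of the rack.
- divider2: Divider 2 of the rack, numbered from the left (+y) end: an upright wooden board 8 mm thick, 40 mm high, with a rounded top (radius 4 mm) and rounded front edge. Rigid and fixed. Origin: on the ledge, at the rack's x = 0 and y = 100 mm; axes as the rack's.
- divider3: Divider 3 of the rack, numbered from the left (+y) end: an upright wooden board 8 mm thick, 40 mm high, with a rounded top (radius 4 mm) and rounded front edge. Rigid and fixed. Origin: on the ledge, at the rack's x = 0 and y = 50 mm; axes as the rack's.
- divider4: Divider 4 of the rack, numbered from the left (+y) end: an upright wooden board 8 mm thick, 40 mm high, with a rounded top (radius 4 mm) and rounded front edge. Rigid and fixed. Origin: on the ledge, at the rack's x = 0 and y = 0 mm; axes as the rack's.
- divider5: Divider 5 of the rack, numbered from the left (+y) end: an upright wooden board 8 mm thick, 40 mm high, with a rounded top (radius 4 mm) and rounded front edge. Rigid and fixed. Origin: on the ledge, at the rack's x = 0 and y = -50 mm; axes as the rack's.
- divider6: Divider 6 of the rack, numbered from the left (+y) end: an upright wooden board 8 mm thick, 40 mm high, with a rounded top (radius 4 mm) and rounded front edge. Rigid and fixed. Origin: on the ledge, at the rack's x = 0 and y = -100 mm; axes as the rack's.
- divider7: Divider 7 of the rack, numbered from the left (+y) end: an upright wooden board 8 mm thick, 40 mm high, with a rounded top (radius 4 mm) and rounded front edge. Rigid and fixed. Origin: on the ledge, at the rack's x = 0 and y = -150 mm; axes as the rack's. It is an outer end board of the rack.
- case_center (a point): Centre of the brush case, 13 mm above the ledge when it lies flat. Once fully home in a gap (far end against the back wall) this point is at rack x = -8 mm and the case's near end still stands 8 mm out of the rack's front.
- case: The brush case: loose grey plastic box for a folding toothbrush, 90 mm long (x), 34 wide (y), 26 high, about 60 g, dark seam round it. It lies flat on the ledge in front of the rack, its long x axis within 0.2 rad of the rack's x. Origin: centre of its underside.
- glass: Glass tumbler, 70 mm across and 90 mm high, with two toothbrushes standing in it to 185 mm (their heads lean out 40 mm to either side of its axis, along y). It stands about 130 to 150 mm beyond one end of the rack, left or right, and marks the end to count from. Origin: centre of its foot. Loose, about 350 g.
- mug: Red plastic mug, 76 mm across, 90 mm high, handle on one side, beyond the other end of the rack. Origin: centre of its foot. Leave it alone.
- hairbrush: Small round black hairbrush lying on the ledge, head 60 mm across, 24 mm high, about 150 mm long overall. Origin: on the ledge, 40 mm from the head's centre. Leave it alone.
- tongue_cleaner: Steel tongue cleaner, a flat U of 6 mm bar, 120 mm long, 50 mm wide, lying on the ledge; origin at its middle. Leave it alone.
- nail_brush: Wooden nail brush 60 x 30 x 24 mm lying in the gap at the rack's left end (+y). Origin: centre of its underside. Leave it alone.
- floss_box: White floss box 66 x 22 x 20 mm lying in the gap at the rack's right end (-y). Origin: centre of its underside. Leave it alone.

How it is judged (in metres and radians):
On the way, in this order (a step that is already met when the one before it is completed fails the run):
1. a fingertip touches the first divider from the glass's end (((y of glass in the frame of rack above 0 m and contact force between the fingers and divider1 above 0.3 N) or (y of glass in the frame of rack below 0 m and contact force between the fingers and divider7 above 0.3 N))).
2. a fingertip touches the second divider from the glass's end (((y of glass in the frame of rack above 0 m and contact force between the fingers and divider2 above 0.3 N) or (y of glass in the frame of rack below 0 m and contact force between the fingers and divider6 above 0.3 N))).
3. a fingertip touches the third divider from the glass's end (((y of glass in the frame of rack above 0 m and contact force between the fingers and divider3 above 0.3 N) or (y of glass in the frame of rack below 0 m and contact force between the fingers and divider5 above 0.3 N))).
4. the brush case is fully home in the third gap (x of case_center in the frame of rack between -0.014 and -0.003 m and z of case_center in the frame of rack below 0.018 m and angle between the x axis of case and the x axis of rack, either way round below 0.2 rad and angle between case's own z axis and vertical below 0.1 rad and ((y of glass in the frame of rack above 0 m and y of case_center in the frame of rack between 0.015 and 0.035 m) or (y of glass in the frame of rack below 0 m and y of case_center in the frame of rack between -0.035 and -0.015 m))), for 0.1 s.
At the end, for the whole second after the job is handed in: The brush case rests flat and still in the third gap from the glass's end (its centre within 10 mm of the gap's centre line), lengthwise (within 0.2 rad), its far end within 6 mm of the back wall (all of step 4 and linear speed of case below 0.01 m/s); the robot touches nothing.
It fails at once if the toothbrush glass or the mug is shifted by more than 20 mm or tipped (distance of any of glass, mug from where it was at the start of the episode above 0.02 m or angle between any of glass, mug's own z axis and vertical above 0.4 rad).
It fails at once if the hairbrush or the tongue cleaner is shifted by more than 20 mm or tipped (distance of any of hairbrush, tongue_cleaner from where it was at the start of the episode above 0.02 m or angle between any of hairbrush, tongue_cleaner's own z axis and vertical above 0.4 rad).
It fails at once if the nail brush or the floss box is shifted by more than 20 mm or tipped (distance of any of nail_brush, floss_box from where it was at the start of the episode above 0.02 m or angle between any of nail_brush, floss_box's own z axis and vertical above 0.4 rad).
It fails at once if the brush case is lifted off the ledge (more than 8 mm) or tipped up (height (world z) of case_center above 0.021 m or angle between case's own z axis and vertical above 0.35 rad).
It also fails if it takes over 64 s, if anything falls off the work surface, if the arm or the gripper's body presses on something with over 40 N, if the wrist force passes 120 N, or if a joint passes its speed limit or range.

### The arm

A 7-joint arm with a two-finger parallel gripper is mounted at the origin on the work surface. World frame = base frame: x ahead of the robot, y to its left, z up, the work surface at z = 0. Lengths are in m, angles in degrees, forces in N, time in s.
With the tool pointing down it reaches from about 0.35 to 0.9 m from the base axis. Payload 19.9 kg.
Tool frame: the origin (TCP) lies at the very end of the fingers, on their centre line; the grasp point (between the pads) lies 19 mm behind it; x points along the fingers, y is the direction in which the jaws open and shut, and the axes are right-handed (so a half turn about x gives the same grasp; the last joint's range is limited). The gripper opens to 94 mm and grips with 3 to 60 N. Pads are 16 mm wide; open, the fingers measure 119 mm over their backs; the gripper's body (75 mm by 177 mm) begins 78 mm behind the grasp point.
Start: joints at [-69.357, 23.915, -0.59, 92.452, 0.269, 63.638, -3.037], TCP at [0.244, 0.575, 0.205] pointing down, gripper open.
Joint ranges: [-161.28, 161.28], [-22.2, 115.67], [-73.04, 71.86], [3.21, 147.25], [-68.34, 248.33], [10.77, 114.83], [-161.83, 161.83]. Speed limits (degrees/s): [108.29, 108.29, 136.94, 136.94, 172.46, 172.46, 172.46].

### API

Orientations are given as a 3x3 rotation matrix whose columns are the frame's x, y, z axes.
In Python, from plant import get_state, capture, camera_info, sign_off gives the robot as it stands.
- The arm moves only by the shell command python3 -m inch 'ROWS'. ROWS is JSON, a list of rows, each a list of 3 entries, a list of its own where there are three numbers: the turn, a rotation vector about the tool's x, y, z in rad, then the shift along the tool's x, y, z in m, then the opening, from -1 (shut) to 1 (fully open). A call has 1 to 10 rows; each row is the pose to reach, as a shift and turn from the pose commanded when the call began, along the tool's axes at that moment; what a row does not reach only later rows make up. A row lasts 1/10 s, in which the tool goes at most 50 mm and 8.59 degrees, less where a joint would pass 70% of its speed; a pose out of reach is approached as far as the arm can. A call with a gripper value outside its range is refused whole. The fingers move at their own pace and stop on an object; the grip force is fixed at half the most. Time passes only in rows, so rows that repeat a pose let the fingers close. It gives the time, the measured TCP pose, the force and the opening at its end, in the units of the state.
- get_state(): the state, without advancing time (a new reading comes with each control period).
- capture(name): name is "side" or "top"; returns (picture, depth): 400x640x3 uint8, red, green, blue; 400x640 float32, m along the optical axis (not along the pixel's ray), 0 where there is no reading.
- camera_info(name): a dict with "intrinsics" (3x3 intrinsics, pixels), "R" (3x3) and "t" (3): a world point X has camera coordinates R X + t. Camera axes: x right, y down, z forward; pixel columns grow to the right and rows downward; lengths in m; the calibration is good to about 2 mm. A picture is of the moment at which its call begins. camera_info takes no time and is no camera call.
- sign_off(): hands the job in, once; it reports no verdict.
The state is a dict: "time": time; "q": joint angles; "joint_vel": joint speeds; "joint_efforts": joint torques, N m; "ee_pos": TCP position; "ee_rot": TCP orientation; "force": force on the tool from outside, world axes, zero at the start; "torque": the same for the moment, N m; "opening": opening from 0.0 (shut) to 1.0 (fully open).
Only numpy, scipy, OpenCV 4.12 (cv2) and the standard library are available. Lean on these libraries where they do the work, as an engineer would, in place of code of your own. Each camera call takes 0.05 s, during which the arm holds its last target. There are 200 camera calls.

## Working session

There is one attempt and no reset: what is moved stays moved. The work goes in short steps, Python scripts to look and compute and a shell command to move; the robot and the scene stay as the last step left them, time stands still between calls to the robot, and variables do not carry over. Pictures are saved under pics/ and viewed, about 8 in all and at most 12, crops included, and the job is handed in when it is done.

```bash
mkdir -p pics; cat > h.py <<'E'
import numpy as np, cv2
from plant import get_state, capture, camera_info, sign_off
def grab(cam,fn):
    p,d=capture(cam); np.savez('pics/%s.npz'%fn,p=p,d=d)
    cv2.imwrite('pics/%s.png'%fn,p[:,:,::-1]); return p,d
def ray(cam,uv,z):
    c=camera_info(cam);K,R,t=[np.array(c[k]) for k in('intrinsics','R','t')]
    C=-R.T@t; uv=np.atleast_2d(uv).astype(float)
    d=(R.T@np.linalg.inv(K)@np.c_[uv,np.ones(len(uv))].T).T
    return C+d*((z-C[2])/d[:,2])[:,None]
def pts(cam,d):
    c=camera_info(cam);K,R,t=[np.array(c[k]) for k in('intrinsics','R','t')]
    v,u=np.indices(d.shape); X=np.stack([(u-K[0,2])/K[0,0]*d,(v-K[1,2])/K[1,1]*d,d],-1)
    return (X-t)@R
E
python3 - <<'E'
from h import *
for c in('top','side'):
    grab(c,c+'0'); i=camera_info(c); print(c,np.round(-np.array(i['R']).T@np.array(i['t']),3))
s=get_state(); print(s['ee_pos'],np.round(s['ee_rot'],3),s['force'])
E
```

```text
top [0.385 0.019 1.159]
side [0.517 0.686 0.519]
[0.24428333 0.57490869 0.20489357] [[-0.     0.391  0.92 ]
 [-0.001  0.92  -0.391]
 [-1.    -0.001  0.   ]] [-0.45576245  0.12645833  0.53008127]
```

View pics/top0.png

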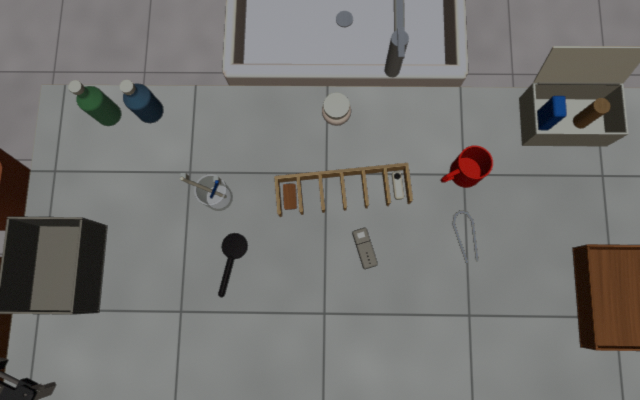

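View pics/side0.png

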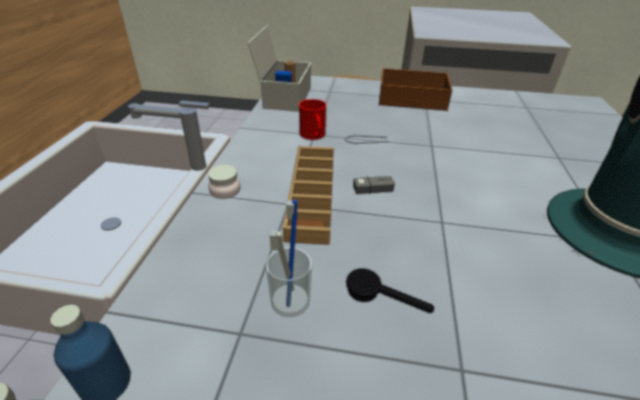

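The top view shows the glass at (213,192), at the rack's left (+y) end. The rack runs from (277,195) to (410,185), the case is at (365,248) and the mug is on the right. So I count dividers 1, 2 and 3, and the target gap is at rack y = +25 mm.

```bash
python3 - <<'E'
from h import *
z=np.load('pics/top0.npz');p,d=z['p'],z['d']
hsv=cv2.cvtColor(p,cv2.COLOR_RGB2HSV)
X=pts('top',d)
# rack
m=np.zeros(d.shape,bool);m[155:222,268:420]=1
w=m&(hsv[...,1]>80)&(hsv[...,0]>8)&(hsv[...,0]<28)
print('rack heights',np.percentile(X[w][:,2],[5,50,95]).round(4))
w2=w&(X[...,2]>0.028)
v,u=np.nonzero(w2); P=ray('top',np.c_[u,v],0.04)[:,:2].astype(np.float32)
r=cv2.minAreaRect(P); b=cv2.boxPoints(r); print('rack rect',r,'\n',b.round(4))
# case
m=np.zeros(d.shape,bool);m[222:275,345:385]=1
c=m&(X[...,2]>0.013)&(X[...,2]<0.04)
v,u=np.nonzero(c);P=ray('top',np.c_[u,v],0.026)[:,:2].astype(np.float32)
r=cv2.minAreaRect(P);print('case',c.sum(),X[c][:,2].mean(),r,'\n',cv2.boxPoints(r).round(4))
for n,(a,b_,e,f) in dict(glass=(165,215,175,235),hair=(228,300,210,250),mug=(140,195,435,500),).items():
    m=np.zeros(d.shape,bool);m[a:b_,e:f]=1; q=X[m&(X[...,2]>0.01)]
    print(n,q.min(0).round(3),q.max(0).round(3))
big=cv2.resize(p[150:290,200:430],None,fx=3.4,fy=3.4,interpolation=cv2.INTER_CUBIC);cv2.imwrite('pics/crop0.png',big[:,:,::-1])
E
```

```text
rack heights [0.0131 0.0365 0.0419]
rack rect ((0.6314362287521362, 0.004291549324989319), (0.09048473089933395, 0.30446571111679077), 6.221126556396484) 
 [[ 0.57    0.1507]
 [ 0.603  -0.1519]
 [ 0.6929 -0.1421]
 [ 0.6599  0.1605]]
case 611 0.02498425736342566 ((0.4994044303894043, -0.04597294330596924), (0.08962516486644745, 0.03427640348672867), 17.55522918701172) 
 [[ 0.4515 -0.0431]
 [ 0.4618 -0.0758]
 [ 0.5473 -0.0488]
 [ 0.537  -0.0161]]
glass [0.385 0.019 0.01 ] [0.651 0.331 1.159]
hair [0.385 0.019 0.01 ] [0.53  0.282 1.159]
mug [ 0.385 -0.321  0.01 ] [0.721 0.019 1.159]
```

View pics/crop0.png

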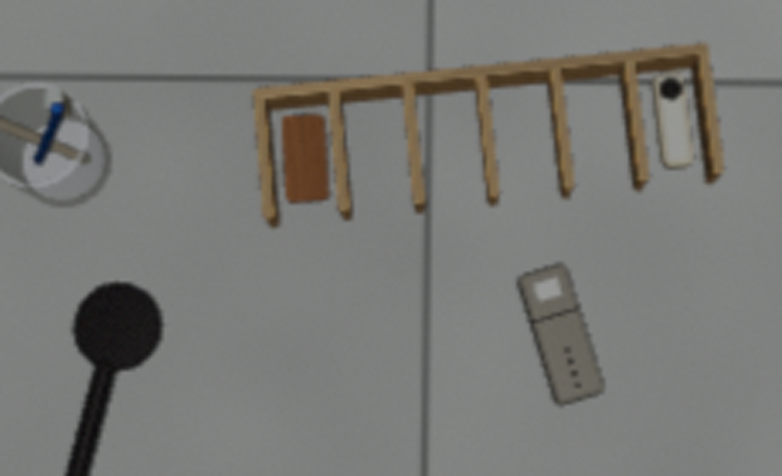

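The depth and size checks agree with the given dimensions: rack 90×304 mm at z≈0.04, case 90×34 mm at z≈0.025.
- **Rack:** origin (0.631, 0.004), yaw 6.2°.
- **Case:** (0.499, -0.046), yaw 17.6°, which in the rack frame is about (-137, -36) mm and 11° off.

I'll add a helper that converts goals into tool-axis moves, then go to a point in front of divider 1 with the fingers shut and the jaw axis along rack x.

```bash
cat >> h.py <<'E'
O=np.array([.6314,.0043]); YAW=np.radians(6.22)
def Rz(a): return np.array([[np.cos(a),-np.sin(a)],[np.sin(a),np.cos(a)]])
def r2w(x,y): return O+Rz(YAW)@[x,y]
def w2r(p): return Rz(YAW).T@(np.array(p)[:2]-O)
def go(name,x,y,z,jaw):  # rack x,y ; jaw = angle of jaw axis in rack frame, deg (tool down)
    from scipy.spatial.transform import Rotation as Ro
    s=get_state();R=np.array(s['ee_rot']);a=YAW+np.radians(jaw)
    T=np.array([[0,0,-1],[np.cos(a),np.sin(a),0]]);T=np.c_[T[0],T[1],np.cross(T[0],T[1])]
    print(name,'turn',Ro.from_matrix(R.T@T).as_rotvec().round(4),'shift',(R.T@(np.r_[r2w(x,y),z]-s['ee_pos'])).round(4))
E
python3 - <<'E'
from h import *
go('way',-.16,.15,.2,0); go('above1',-.01,.15,.08,0)
print(ray('top',[213,192],0.0), w2r(ray('top',[213,192],0.0)[0]))
E
```

```text
way turn [1.0605e+00 6.0000e-04 1.0000e-03] shift [ 0.0053 -0.321   0.3665]
above1 turn [1.0605e+00 6.0000e-04 1.0000e-03] shift [ 0.1252 -0.2476  0.4974]
[[0.62881264 0.30835488 0.        ]] [0.03037112 0.3025453 ]
```

```bash
python3 -m inch '[[[0.12,0,0],[0,-0.04,0.045],-1],[[0.25,0,0],[0,-0.08,0.09],-1],[[0.38,0,0],[0,-0.12,0.137],-1],[[0.5,0,0],[0,-0.16,0.183],-1],[[0.63,0,0],[0,-0.2,0.228],-1],[[0.76,0,0],[0,-0.24,0.274],-1],[[0.88,0,0],[0,-0.28,0.32],-1],[[1.0,0,0],[0.005,-0.321,0.366],-1],[[1.06,0,0],[0.005,-0.321,0.366],-1],[[1.06,0,0],[0.005,-0.321,0.366],-1]]'; python3 -c "
from h import *
s=get_state();print(w2r(s['ee_pos']),s['opening'],s['force']); go('above1',-.01,.15,.06,0)"
```

```text
time: 1.1
ee_pos: [0.4564, 0.1337, 0.2005]
ee_rot: [[0.0, 0.995, 0.104], [-0.0, 0.104, -0.995], [-1.0, 0.0, 0.0]]
force: [1.3, 1.4, -0.5]
opening: 0.188
[-0.15993961  0.14757424] 0.1882789978010951 [ 1.29262444  1.35446555 -0.49901693]
above1 turn [-0.0039  0.0002 -0.0002] shift [ 0.1405  0.1499 -0.003 ]
```

```bash
python3 -m inch '[[[0,0,0],[0.02,0.05,-0.001],-1],[[0,0,0],[0.05,0.09,-0.002],-1],[[0,0,0],[0.08,0.13,-0.003],-1],[[0,0,0],[0.11,0.15,-0.003],-1],[[0,0,0],[0.14,0.15,-0.003],-1],[[0,0,0],[0.14,0.15,-0.003],-1],[[0,0,0],[0.14,0.15,-0.003],-1]]'; python3 -c "
from h import *
s=get_state();print(w2r(s['ee_pos']),s['ee_pos'],s['opening'],s['force']); grab('top','top1')
grab('side','side1'); p=np.load('pics/side1.npz')['p'][120:260,240:420]; q=np.load('pics/top1.npz')['p'][140:280,250:430]
cv2.imwrite('pics/c1.png',cv2.resize(np.hstack([p,q]),None,fx=2.2,fy=2.2,interpolation=cv2.INTER_CUBIC)[:,:,::-1])"
```

```text
time: 1.8
ee_pos: [0.6042, 0.1557, 0.0609]
ee_rot: [[-0.001, 0.994, 0.109], [-0.0, 0.109, -0.994], [-1.0, -0.001, 0.0]]
force: [0.2, -0.4, 0.8]
opening: 0.001
[-0.0106066   0.15348756] [0.60422602 0.15573482 0.06088949] 0.0008512521721164751 [ 0.21810083 -0.37139507  0.75844425]
```

View pics/c1.png

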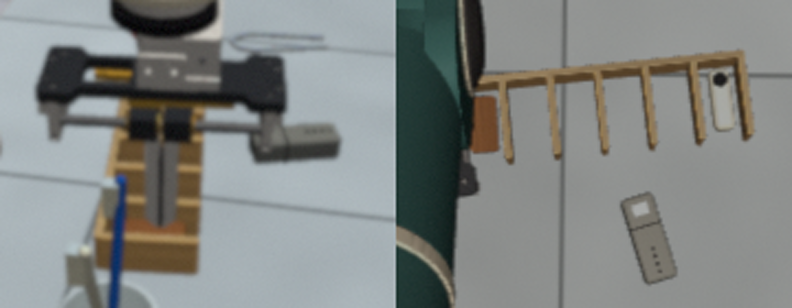

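The crop shows the shut fingers hovering near divider 1, with the toothbrushes clear. Next I descend gently onto it.

```bash
python3 -m inch '[[[0,0,0],[0.008,0,0.003],-1],[[0,0,0],[0.016,0,0.003],-1],[[0,0,0],[0.019,0,0.003],-1],[[0,0,0],[0.020,0,0.003],-1],[[0,0,0],[0.021,0,0.003],-1]]'
```

```text
time: 2.4
ee_pos: [0.6047, 0.1529, 0.0397]
ee_rot: [[-0.001, 0.994, 0.109], [-0.0, 0.109, -0.994], [-1.0, -0.001, -0.0]]
force: [-7.3, -1.4, 15.9]
opening: 0.007
```

Contact with divider 1 at z = 0.0397 with 16 N upward. I'll ease off slightly and run along to divider 2.

```bash
python3 -m inch '[[[0,0,0],[-0.0005,0,0.005],-1],[[0,0,0],[-0.001,0,0.012],-1],[[0,0,0],[-0.001,0,0.02],-1],[[0,0,0],[-0.001,0,0.03],-1],[[0,0,0],[-0.001,0,0.04],-1],[[0,0,0],[-0.001,0,0.05],-1],[[0,0,0],[-0.0005,0,0.05],-1],[[0,0,0],[0,0,0.05],-1]]'
```

```text
time: 3.2
ee_pos: [0.6107, 0.102, 0.0398]
ee_rot: [[0.001, 0.994, 0.108], [-0.001, 0.108, -0.994], [-1.0, 0.001, 0.001]]
force: [-1.7, -7.4, 11.9]
opening: 0.008
```

Divider 2 touched with 12 N. On to divider 3, then lift off.

```bash
python3 -m inch '[[[0,0,0],[-0.0005,0,0.005],-1],[[0,0,0],[-0.001,0,0.012],-1],[[0,0,0],[-0.001,0,0.02],-1],[[0,0,0],[-0.001,0,0.03],-1],[[0,0,0],[-0.001,0,0.04],-1],[[0,0,0],[-0.001,0,0.05],-1],[[0,0,0],[-0.0005,0,0.05],-1],[[0,0,0],[0,0,0.05],-1]]'
```

```text
time: 4.0
ee_pos: [0.6161, 0.0522, 0.0399]
ee_rot: [[0.001, 0.994, 0.108], [-0.001, 0.108, -0.994], [-1.0, 0.001, 0.001]]
force: [-1.7, -8.2, 11.1]
opening: 0.004
```

Divider 3 touched with 11 N. Next I lift off and go to the case's right-hand (-y) side with the jaws half open, so that two fingertips along rack x push it left and square it up.

```bash
python3 -c "
from h import *
s=get_state();print(w2r(s['ee_pos'])); go('side',-.137,-.09,.07,0)"
```

```text
[-0.00999604  0.04931537]
side turn [-0.0007  0.0011 -0.0006] shift [-0.0301 -0.1269  0.1394]
```

```bash
python3 -m inch '[[[0,0,0],[-0.03,0,0],-1],[[0,0,0],[-0.04,-0.01,0.01],0.06],[[0,0,0],[-0.04,-0.04,0.045],0.06],[[0,0,0],[-0.04,-0.075,0.08],0.06],[[0,0,0],[-0.04,-0.11,0.115],0.06],[[0,0,0],[-0.035,-0.127,0.139],0.06],[[0,0,0],[-0.01,-0.127,0.139],0.06],[[0,0,0],[0.015,-0.127,0.139],0.06],[[0,0,0],[0.032,-0.127,0.139],0.06],[[0,0,0],[0.032,-0.127,0.139],0.06]]'; python3 -c "
from h import *
s=get_state();print(w2r(s['ee_pos']),s['force'])"
```

```text
time: 5.0
ee_pos: [0.5029, -0.0983, 0.0057]
ee_rot: [[-0.003, 0.994, 0.109], [0.0, 0.109, -0.994], [-1.0, -0.003, -0.001]]
force: [0.2, 0.2, 0.3]
opening: 0.528
[-0.13887457 -0.08807977] [0.20036842 0.15438596 0.27888142]
```

```bash
python3 -m inch '[[[0,0,0],[0,0,-0.012],0.06],[[0,0,0],[0,0,-0.022],0.06],[[0,0,0],[0,0,-0.03],0.06],[[0,0,0],[0,0,-0.038],0.06],[[0,0,0],[0,0,-0.046],0.06],[[0,0,0],[0,0,-0.054],0.06],[[0,0,0],[0,0,-0.062],0.06],[[0,0,0],[0,0,-0.07],0.06],[[0,0,0],[0,0,-0.076],0.06],[[0,0,0],[0,0,-0.08],0.06]]'
python3 -m inch '[[[0,0,0],[0,0,-0.003],0.06],[[0,0,0],[0,0,-0.005],0.06],[[0,0,0],[0,0,-0.007],0.06],[[0,0,0],[0,0,-0.008],0.06],[[0,0,0],[0,0,-0.008],0.06]]'
python3 -c "
from h import *
s=get_state();print(w2r(s['ee_pos']),s['force'])
go('back',-.138,-.02,.006,0)"
```

```text
time: 6.0
ee_pos: [0.4958, -0.0183, 0.0074]
ee_rot: [[-0.0, 0.994, 0.109], [-0.0, 0.109, -0.994], [-1.0, -0.0, 0.0]]
force: [-0.5, -1.1, -0.4]
opening: 0.526
time: 6.5
ee_pos: [0.495, -0.0109, 0.0075]
ee_rot: [[-0.0, 0.994, 0.109], [-0.0, 0.109, -0.994], [-1.0, -0.0, 0.0]]
force: [-0.4, -0.2, 0.6]
opening: 0.534
[-0.13722287 -0.00037931] [-0.4042473  -0.21342125  0.59787875]
back turn [0.0004 0.0001 0.    ] shift [ 0.0015 -0.0008  0.0196]
```

```bash
python3 -m inch '[[[0,0,0],[0,0,0.015],0.06],[[0,0,0],[-0.03,0,0.04],0.06],[[0,0,0],[-0.07,0,0.08],-1],[[0,0,0],[-0.08,-0.03,0.12],-1],[[0,0,0],[-0.08,-0.06,0.16],-1],[[0,0,0],[-0.08,-0.07,0.2],-1],[[0,0,0],[-0.08,-0.07,0.2],-1]]'; python3 -c "
from h import *
s=get_state();print(w2r(s['ee_pos']),np.round(s['q'],1))
p,d=grab('top','top2');grab('side','side2');cv2.imwrite('pics/c2.png',cv2.resize(p[140:300,200:440],None,fx=3,fy=3,interpolation=cv2.INTER_CUBIC)[:,:,::-1])
X=pts('top',d); w=r2w(-.137,.025)
m=(X[...,2]>.015)&(X[...,2]<.035)&(np.hypot(X[...,0]-w[0],X[...,1]-w[1])<.07)&(X[...,0]<.6)
v,u=np.nonzero(m);P=ray('top',np.c_[u,v],.026)[:,:2].astype(np.float32);r=cv2.minAreaRect(P);B=cv2.boxPoints(r)
print(m.sum(),r,'centre rack',w2r(r[0]),'corners',[w2r(b).round(4) for b in B])"
```

```text
time: 7.2
ee_pos: [0.4452, -0.2233, 0.0882]
ee_rot: [[0.001, 0.995, 0.101], [-0.002, 0.101, -0.995], [-1.0, 0.001, 0.002]]
force: [1.6, 1.2, -0.2]
opening: 0.141
[-0.20975284 -0.20610463] [ -0.2  21.9  27.8 117.  -14.3  44.3  42. ]
598 ((0.4947558641433716, 0.0169875156134367), (0.08995134383440018, 0.03365779295563698), 6.086029052734375) centre rack [-0.13446509  0.02741772] corners [array([-0.1794,  0.0444]), array([-0.1795,  0.0107]), array([-0.0895,  0.0105]), array([-0.0895,  0.0441])]
```

View pics/c2.png

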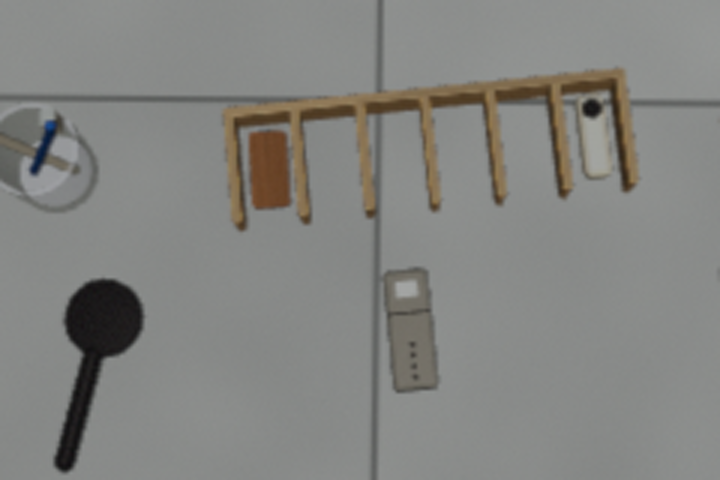

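The crop shows the case at (412,330) standing square in front of the third gap, whose divider fronts are at crop (370,214) and (435,208). Measured in the rack frame it is at (-134, +27) mm and 0.1° off. The case now goes in by pushing its near end with shut fingers, jaw axis across.

```bash
python3 -m inch '[[[-0.15,0,0],[0,-0.005,-0.03],-1],[[-0.3,0,0],[0,-0.005,-0.06],-1],[[-0.45,0,0],[0,-0.005,-0.09],-1],[[-0.6,0,0],[0,-0.005,-0.12],-1],[[-0.75,0,0],[0,-0.005,-0.15],-1],[[-0.9,0,0],[0,-0.005,-0.18],-1],[[-1.05,0,0],[0,-0.005,-0.21],-1],[[-1.2,0,0],[0,-0.005,-0.233],-1],[[-1.35,0,0],[0,-0.005,-0.233],-1],[[-1.5,0,0],[0,-0.005,-0.233],-1]]'; python3 -c "
from h import *
s=get_state();print(w2r(s['ee_pos']),np.round(s['q'],1))
go('behind',-.215,.027,.006,90)
m=ray('top',[[323.3,211.3],[345,209.3]],.038);print([w2r(x) for x in m])"
```

```text
time: 8.3
ee_pos: [0.4166, 0.0157, 0.0875]
ee_rot: [[-0.0, -0.048, 0.999], [0.0, 0.999, 0.048], [-1.0, 0.0, -0.0]]
force: [-0.1, 0.8, -0.4]
opening: 0.005
[-0.21228337  0.03458182] [-11.8  12.8   6.1 126.9  -2.1  40.4  88.4]
behind turn [-0.0604 -0.0001 -0.0002] shift [ 0.0814 -0.0077 -0.0022]
[array([-0.04755512,  0.04859275]), array([-0.04780847, -0.00041694])]
```

```bash
python3 -m inch '[[[-0.06,0,0],[0,-0.008,-0.004],-1],[[-0.06,0,0],[0.03,-0.008,-0.004],-1],[[-0.06,0,0],[0.06,-0.008,-0.004],-1],[[-0.06,0,0],[0.08,-0.008,-0.004],-1],[[-0.06,0,0],[0.08,-0.008,-0.004],-1]]'; python3 -c "
from h import *
s=get_state();print(w2r(s['ee_pos']),s['force'])
go('front',-.130,.026,.008,90);go('home',-.06,.025,.008,90)"
```

```text
time: 8.8
ee_pos: [0.4116, 0.0065, 0.0057]
ee_rot: [[-0.004, -0.1, 0.995], [-0.0, 0.995, 0.1], [-1.0, 0.0, -0.004]]
force: [-0.3, 0.4, 0.9]
opening: 0.003
[-0.21828965  0.0259671 ] [-0.30387453  0.37911373  0.91385803]
front turn [-0.0085 -0.004  -0.0002] shift [-0.0027  0.0008  0.0883]
home turn [-0.0085 -0.004  -0.0002] shift [-0.003   0.0004  0.1583]
```

```bash
python3 -m inch '[[[-0.008,-0.004,0],[-0.002,0,0.014],-1],[[-0.008,-0.004,0],[-0.002,0,0.026],-1],[[-0.008,-0.004,0],[-0.002,0,0.034],-1],[[-0.008,-0.004,0],[-0.002,0,0.042],-1],[[-0.008,-0.004,0],[-0.002,0,0.05],-1],[[-0.008,-0.004,0],[-0.002,0,0.058],-1],[[-0.008,-0.004,0],[-0.002,0,0.066],-1],[[-0.008,-0.004,0],[-0.002,0,0.074],-1],[[-0.008,-0.004,0],[-0.002,0,0.08],-1],[[-0.008,-0.004,0],[-0.002,0,0.082],-1]]'; python3 -c "
from h import *
s=get_state();print(w2r(s['ee_pos']),s['force'])
p,d=grab('side','side3');q,d=grab('top','top3')
cv2.imwrite('pics/c3.png',cv2.resize(np.hstack([p[130:270,270:420],q[140:280,270:420]]),None,fx=2.6,fy=2.6,interpolation=cv2.INTER_CUBIC)[:,:,::-1])"
```

```text
time: 9.8
ee_pos: [0.4954, 0.0136, 0.0094]
ee_rot: [[0.004, -0.106, 0.994], [0.0, 0.994, 0.106], [-1.0, -0.0, 0.004]]
force: [-0.7, -0.7, 1.0]
opening: 0.003
[-0.13416265  0.02401788] [-0.73990646 -0.70380626  0.99264991]
```

View pics/c3.png

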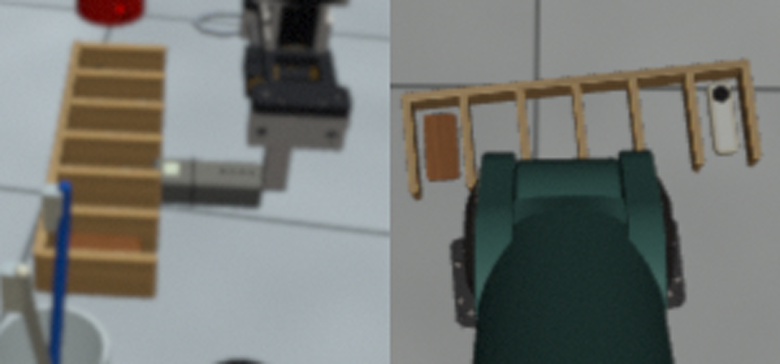

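The side panel shows the nose of the case at the mouth of the third gap, between dividers 3 and 4, lying flat, with the fingers square behind it. Contact force is only about 1 N. I continue pushing.

```bash
python3 -m inch '[[[0,0,0],[0.001,0,0.008],-1],[[0,0,0],[0.001,0,0.016],-1],[[0,0,0],[0.001,0,0.024],-1],[[0,0,0],[0.001,0,0.032],-1],[[0,0,0],[0.001,0,0.04],-1],[[0,0,0],[0.001,0,0.047],-1],[[0,0,0],[0.001,0,0.054],-1],[[0,0,0],[0.001,0,0.06],-1],[[0,0,0],[0.001,0,0.065],-1],[[0,0,0],[0.001,0,0.068],-1]]'; python3 -c "
from h import *
s=get_state();print(w2r(s['ee_pos']),s['force'])"
```

```text
time: 10.9
ee_pos: [0.5628, 0.0208, 0.0087]
ee_rot: [[0.004, -0.106, 0.994], [0.0, 0.994, 0.106], [-1.0, -0.0, 0.004]]
force: [-1.1, -0.8, 0.2]
opening: 0.006
[-0.06640525  0.02386418] [-1.07405489 -0.80842292  0.24682978]
```

```bash
python3 -m inch '[[[0,0,0],[0,0,0.0015],-1],[[0,0,0],[0,0,0.003],-1],[[0,0,0],[0,0,0.004],-1],[[0,0,0],[0,0,0.004],-1]]'; python3 -c "
from h import *
s=get_state();print(w2r(s['ee_pos']),s['force'])"; python3 -m inch '[[[0,0,0],[0,0,0.001],-1],[[0,0,0],[0,0,0.002],-1]]'
```

```text
time: 11.3
ee_pos: [0.5665, 0.0212, 0.0088]
ee_rot: [[0.004, -0.106, 0.994], [0.0, 0.994, 0.106], [-1.0, -0.0, 0.004]]
force: [-0.6, 0.1, -0.3]
opening: 0.004
[-0.06272827  0.02382194] [-0.59986536  0.05819086 -0.28869039]
time: 11.5
ee_pos: [0.5684, 0.0214, 0.0088]
ee_rot: [[0.004, -0.106, 0.994], [0.0, 0.994, 0.106], [-1.0, -0.0, 0.004]]
force: [-0.6, -0.0, 0.2]
opening: 0.005
```

```bash
for i in 1; do python3 -m inch '[[[0,0,0],[0,0,0.001],-1],[[0,0,0],[0,0,0.0015],-1]]'; done; python3 -m inch '[[[0,0,0],[0,0,0.001],-1],[[0,0,0],[0,0,0.001],-1]]'
```

```text
time: 11.7
ee_pos: [0.5695, 0.0215, 0.0087]
ee_rot: [[0.003, -0.106, 0.994], [0.0, 0.994, 0.106], [-1.0, -0.0, 0.003]]
force: [-5.5, -1.4, 5.1]
opening: 0.003
time: 11.9
ee_pos: [0.5696, 0.0215, 0.0086]
ee_rot: [[0.001, -0.106, 0.994], [0.0, 0.994, 0.106], [-1.0, 0.0, 0.001]]
force: [-10.2, -1.4, 7.2]
opening: 0.006
```

The force rose to 10 N and motion stopped, so the case is against the back wall at about the expected depth. Now I back straight off, lift and move aside to check.

```bash
python3 -m inch '[[[0,0,0],[0,0,-0.004],-1],[[0,0,0],[0,0,-0.02],-1],[[0,0,0],[0,0,-0.05],-1],[[0,0,0],[-0.03,0,-0.08],-1],[[0,0,0],[-0.07,0,-0.11],-1],[[0,0,0],[-0.1,-0.04,-0.13],-1],[[0,0,0],[-0.1,-0.08,-0.15],-1],[[0,0,0],[-0.1,-0.13,-0.15],-1],[[0,0,0],[-0.1,-0.18,-0.15],-1],[[0,0,0],[-0.1,-0.22,-0.15],-1]]'; python3 -m inch '[[[0,0,0],[0,0,0],-1],[[0,0,0],[0,0,0],-1]]'; python3 -c "
from h import *
p,d=grab('top','top4');cv2.imwrite('pics/c4.png',cv2.resize(p[140:300,200:440],None,fx=3,fy=3,interpolation=cv2.INTER_CUBIC)[:,:,::-1])
X=pts('top',d); hsv=cv2.cvtColor(p,cv2.COLOR_RGB2HSV); w=r2w(-.008,.024)
D=(X[...,:2]-O)@Rz(YAW)
m=(X[...,2]>.015)&(X[...,2]<.035)&(abs(D[...,0]+.02)<.06)&(abs(D[...,1]-.024)<.021)&(hsv[...,1]<70)
m=cv2.morphologyEx(m.astype(np.uint8),cv2.MORPH_OPEN,np.ones((3,3)))>0
v,u=np.nonzero(m);P=ray('top',np.c_[u,v],.026)[:,:2].astype(np.float32);r=cv2.minAreaRect(P);print(m.sum(),np.median(X[m][:,2]),r,w2r(r[0]))
s=get_state();print(w2r(s['ee_pos']),s['ee_pos'],s['force'])"
```

```text
time: 12.9
ee_pos: [0.4446, -0.2159, 0.1087]
ee_rot: [[0.006, -0.105, 0.994], [-0.001, 0.994, 0.105], [-1.0, -0.001, 0.005]]
force: [-0.4, 0.9, 0.3]
opening: 0.004
time: 13.1
ee_pos: [0.4445, -0.2135, 0.108]
ee_rot: [[0.004, -0.104, 0.995], [0.0, 0.995, 0.104], [-1.0, -0.0, 0.004]]
force: [-0.3, 0.5, -1.0]
opening: 0.006
573 0.025202259868978224 ((0.6201148629188538, 0.02946261316537857), (0.09065675735473633, 0.033706407994031906), 6.077554702758789) [-0.00849243  0.02623719]
[-0.20923455 -0.1952884 ] [ 0.44455596 -0.21250858  0.10806615] [-0.66598884  0.86697442  0.48440691]
```

View pics/c4.png

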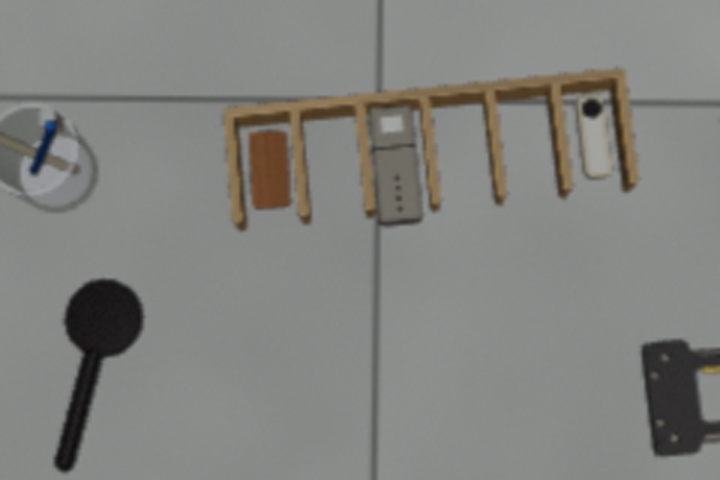

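The case lies at crop (398,165), between dividers 3 and 4, at rack (-8.5, +26) mm and less than 0.2° off. It is flat, with its top at 25 mm. The other items are unmoved, and the gripper is clear at z = 0.11 m. I'm handing in.

```bash
python3 -c "
from h import *
print(sign_off())"
```

```text
the job is handed in; nothing more can be done
None
```

The brush case is fully home in the third gap from the glass's end, and I handed the job in at about 13 s of the 64 s allowed. No verdict was reported.

- **Counting off:** the glass stands at the rack's left end. I ran the shut fingertips along the tops of dividers 1, 2 and 3, reading about 16, 12 and 11 N on each in turn.
- **Pushing:** I squared the case up and slid it left with two fingertips against its side. Then I pushed its near end with shut fingers until the force rose to 10 N against the back wall. It was never gripped or lifted.
- **Last checks (top camera):**
  - Case centre is at rack x = -8.5 mm, where the target is -8 mm.
  - It sits at y = +26 mm, with the gap centre at 25 mm.
  - It is less than 0.2° off and lies flat, with its top at 25 mm.
  - The glass, hairbrush, nail brush and floss box look unmoved.
  - The gripper stands clear, about 11 cm above the ledge.

The mug and tongue cleaner were outside the last picture I viewed. The arm never went low near them. No check failed or disagreed beyond the 2 mm camera calibration.

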